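Load a steel cup through the sprung flap of the chute

TASK

Stand the tall narrow steel cup in the open feed lane of the chute, then push it along the chute floor through the sprung flap and under the hood until you feel it press the buffer in by a few millimetres (about 5); do not drive the buffer to the end of its travel. Then withdraw without dragging the flap outwards over the feed lane: it must swing shut behind the cup, leaving the cup standing upright inside. Leave the other things alone.

Things in the scene. Friction and masses are not known exactly. Their poses are not given: they have to be found in the camera images.
- tall_cup_mid (a point): the tall, narrow turned steel cup without a band, 48 mm wide and 66 mm tall, open at the top, 0.16 to 0.26 kg, standing upright near two wider, lower steel cups, with which its place is swapped about; this point is its centre, half-way up (33 mm over its underside), z up
- chute: fixed sheet-metal chute. Origin at bench level, mid-lane, in the plane of the closed flap; x = direction of pushing (lane to hood), y across, z up. Polished floor plate 4 mm thick (friction about 0.25). Beside the flap (x = 0) stand a post (y = +36 mm) and a jamb (-34), 56 mm tall. Past it the chute is open-topped to x = 0.112, recessed at +y for the open flap, 54 mm wide again from x = 0.078
- lane (a point): middle of the open-topped feed lane, on its floor (4 mm over the bench), 90 mm before the flap; axes as the chute's. The lane runs from 60 mm before this point to the flap, 54 mm wide between walls 4 mm thick with tops 26 mm over the bench
- hood (a point): centre of the hood's top, 81 mm over the bench, 150 mm past the flap. The hood covers the chute's end from 112 to 188 mm past the flap, open toward the flap, underside 77 mm over the bench; the buffer is inside
- flap (a joint): sprung one-way flap: plate 3 mm thick, 8 to 46 mm over the bench, on the upright post, reaching 60 mm across. 0 = shut, positive (rad, to 1.5) = inward to the hood, negative = out over the lane (forbidden). Only its spring (0.12 N m/rad, damped) centres it: it is dragged out by what is drawn back through it; freed, it shuts in 0.5 s. Clear of the cup once the cup's centre is past x = 0.077
- buffer (a joint): how far (m) the upright pad (40 mm wide, 8 to 44 mm over the bench) under the hood is pressed in: 0 = free, full travel 0.012. Gives at about 10.5 N, then 1 N more per mm; stays where left. Friction and flap add 1 to 4 N. Where it stands is not measured and must be felt: the cup first touches it with its centre anywhere from x = 0.096 to 0.120 of the chute
- wide_cup: bystander: turned steel cup, 60 mm wide, 52 mm tall, banded round the middle; origin at the centre of its underside
- low_cup: bystander: turned steel cup, 64 mm wide, 40 mm tall, banded round the middle; origin at the centre of its underside
- bracket: bystander: small dark angle bracket, 30 x 44 x 30 mm; origin under its centre
- flux_bottle: bystander: small white bottle with black cap, 32 mm wide, 75 mm tall; origin under its centre
- tape_roll: bystander: black tape roll lying flat, 80 mm wide, 24 mm high; origin under its centre
- fuse_box: bystander: small light card box, 55 x 85 x 32 mm; origin under its centre
- spool: bystander: solder spool standing on its flange, 55 mm wide, 38 mm high; origin under its centre
- mouse: bystander: computer mouse, 99 x 56 x 41 mm; origin under its centre
Mind the look-alikes: they are no part of the job. Leave any orange, pink or yellow look-alike of the part that bears tall_cup_mid alone.

How it is judged:
On the way, in this order (a step that is already met when the one before it is completed fails the run):
1. the tall cup stands in the feed lane, upright on the chute floor, with the flap closed (z of tall_cup_mid in the frame of chute between 0.033 and 0.041 m and y of tall_cup_mid in the frame of chute between -0.012 and 0.012 m and angle between tall_cup_mid's own z axis and vertical below 0.12 rad and x of tall_cup_mid in the frame of chute between -0.14 and -0.03 m and value of joint flap below 0.1 rad), for 0.2 s.
2. the cup passes through the gateway along the floor, holding the flap open (z of tall_cup_mid in the frame of chute between 0.03 and 0.044 m and y of tall_cup_mid in the frame of chute between -0.02 and 0.02 m and x of tall_cup_mid in the frame of chute between 0 and 0.06 m and value of joint flap above 0.5 rad), for 0.05 s.
3. the cup, under the hood, has pressed the buffer in (z of tall_cup_mid in the frame of chute between 0.033 and 0.041 m and y of tall_cup_mid in the frame of chute between -0.012 and 0.012 m and angle between tall_cup_mid's own z axis and vertical below 0.12 rad and x of tall_cup_mid in the frame of chute above 0.08 m and value of joint buffer above 0.0015 m), for 0.1 s.
At the end, for the whole second after the job is handed in: the tall cup stands upright (within 0.12 rad) and at rest on the chute floor inside the flap, its centre at least 85 mm past the flap and within 12 mm of the chute's middle; the buffer is pressed in by 1.5 to 10 mm; the flap is closed within 0.1 rad (z of tall_cup_mid in the frame of chute between 0.033 and 0.041 m and y of tall_cup_mid in the frame of chute between -0.012 and 0.012 m and angle between tall_cup_mid's own z axis and vertical below 0.12 rad and x of tall_cup_mid in the frame of chute above 0.085 m and value of joint buffer between 0.0015 and 0.01 m and value of joint flap between -0.1 and 0.1 rad and linear speed of tall_cup below 0.02 m/s); the robot touches nothing.
It fails at once if the flap is swung back out over the feed lane by more than 0.15 rad (value of joint flap below -0.15 rad).
It fails at once if the buffer is driven in by more than 11 mm (nearly to the end of its travel) (value of joint buffer above 0.011 m).
It fails at once if the tall cup is tipped by more than 0.6 rad (angle between tall_cup_mid's own z axis and vertical above 0.6 rad).
It fails at once if another thing is moved by more than 20 mm (distance of any of wide_cup, low_cup, bracket, flux_bottle, tape_roll, fuse_box, spool, mouse from where it was at the start of the episode above 0.02 m).
It also fails if it takes over 64 s, if anything falls off the work surface, if the arm or the gripper's body presses on something with over 40 N, if the wrist force passes 120 N, or if a joint passes its speed limit or range.

ROBOT

A 7-joint arm with a two-finger parallel gripper is mounted at the origin on a cart in front of the work surface, level with it; the furniture and walls round the work are solid. World frame = base frame: x ahead of the robot, y to its left, z up, the work surface at z = 0. Lengths are in m, angles in rad, forces in N, time in s.
With the tool pointing down it reaches from about 0.4 to 0.85 m from the base axis. Payload 4.5 kg.
Tool frame: the origin (TCP) lies on the centre line of the jaws, within the pads' length; the fingertips stand 14 mm ahead of it and the grasp point (between the pads) lies 5 mm behind it; z points along the fingers, y is the line along which they close (so a half turn about z gives the same grasp; the last joint's range is limited). The gripper opens to 85 mm and grips with 20 to 120 N. Pads are 22 mm wide; open, the fingers measure 114 mm over their backs; the gripper's body (76 mm by 85 mm) begins 54 mm behind the grasp point. The pads swing forward as they close: fully open they stand 13 mm farther back than shut.
Start: joints at [1.161, 0.689, -0.195, 1.565, 0.157, 0.902, -0.215], TCP at [0.268, -0.564, 0.245] pointing down, gripper open.
Joint ranges: [-3.01, 3.01], [-0.46, 2.08], [-1.47, 1.51], [0.13, 2.56], [-1, 4.14], [0.04, 2.09], [-2.66, 2.66]. Speed limits (rad/s): [2.57, 2.57, 3.14, 3.14, 3.14, 3.14, 3.14].

INTERFACE

Orientations are given as a unit quaternion [w, x, y, z].
In Python, from plant import r gives the robot as it stands.
- The arm moves only by the tool move_arm, never from a script. Its argument "increments" is a list of rows, each a list of 2 entries, a list of its own where there are three numbers: the shift along the tool's x, y, z in cm, then the turn, a rotation vector about the tool's x, y, z in rad. In form: [[[dx, dy, dz], [rx, ry, rz]], ...]. A call has 1 to 8 rows; each row is the pose to reach, as a shift and turn from the pose commanded when the call began, along the tool's axes at that moment; what a row does not reach only later rows make up. A row lasts 1/10 s, in which the tool goes at most 50 mm and 8.59 degrees, less where a joint would pass 70% of its speed; a pose out of reach is approached as far as the arm can. A call with a gripper value outside its range is refused whole. "fingers" is the closure, from 0 (fully open) to 1 (shut), set as the call begins (left out, the last holds). The fingers move at their own pace and stop on an object; "force" is the grip in N (left out, the last holds). Time passes only in rows, so rows that repeat a pose let the fingers close. It gives the time, the measured TCP pose, the force, the opening and the grip force at its end, in the units of the state.
- r.get_state(): the state, without advancing time (a new reading comes with each control period).
- r.grab_frame(name): name is "scene" or "top"; returns a dict with "color" (384x512x3 uint8, red, green, blue), "depth" (384x512 float32, m along the optical axis (not along the pixel's ray), 0 where there is no reading), "vfov" (degrees; the focal length in pixels is half the picture's height over the tangent of half this angle, whatever the lens; pixels are square), "cx", "cy" (the principal point, pixels), "D" ([k1, k2, p1, p2, k3] as OpenCV has them; the pictures are not rectified), "pose" (4x4, takes a point from camera to world coordinates). Camera axes: x right, y down, z forward; pixel columns grow to the right and rows downward; lengths in m; the calibration is good to about 2 mm. A picture is of the moment at which its call begins.
- r.sign_off(): hands the job in; it is judged then, once.
Trained networks look in a picture, given as the dict that the camera call returned (one of the last four; its "shot" number tells which), for a name from the list of things; names that differ only in an ending like _2 or _b are one class to them, and where a whole thing is asked for, a point or a joint stands for the part that bears it (a point fixed in the world has none). Each returns a list of dicts, best first, with "confidence" (0 to 1); they miss things now and then, are a little off and sometimes report something else, mostly with a low value. They report only what shows in the picture. A call takes as long as a camera call. They do not tell look-alikes from the thing itself.
- r.find_in(picture, query): "xyz" ([x, y, z] in m, in world coordinates, good to about 4 mm: the middle of the surface that is visible of it).
- r.regions_of(picture, query): "pixels" (384x512 bool, what is visible of it).
- r.mark_of(picture, query): "xyz" ([x, y, z] in m, in world coordinates, good to about 4 mm: a listed point, or the origin of a listed thing).
The state is a dict: "time_s": time; "joint_pos": joint angles; "dq": joint speeds; "effort": joint torques, N m; "tool_pos": TCP position; "ee_rot": TCP orientation; "wrist_force": force on the tool from outside, world axes, zero at the start; "ft_torque": the same for the moment, N m; "grip_width": finger opening in m; "grasp_force": force on a finger pad.
Only numpy, scipy, OpenCV 4.12 (cv2) and the standard library are available. Lean on these libraries where they do the work, as an engineer would, in place of code of your own. Each camera call takes 0.05 s, during which the arm holds its last target. There are 200 camera calls.

## Working session

There is one attempt and no reset: what is moved stays moved. The work goes in short steps, Python scripts to look and compute and a tool call to move; the robot and the scene stay as the last step left them, time stands still between calls to the robot, and variables do not carry over. Pictures are saved under pics/ and viewed, at most 10 in all, crops included, and the job is handed in when it is done.

Besides the shell and the picture viewer there is one more tool, called as name(argument=value, ...), one argument or row to a line, values as JSON. move_arm: Moves the arm, as the interface text tells. Its arguments: {"type":"object","properties":{"increments":{"type":"array"},"fingers":{"type":"number"},"force":{"type":"number"}},"required":["increments"]}

```bash
mkdir -p pics
cat > h.py <<'E'
import numpy as np, cv2
from plant import r
def K(p):
    f=p["color"].shape[0]/2/np.tan(np.radians(p["vfov"])/2)
    return np.array([[f,0,p["cx"]],[0,f,p["cy"]],[0,0,1.]])
def cloud(p):
    h,w=p["depth"].shape
    uv=np.stack(np.meshgrid(np.arange(w),np.arange(h)),-1).reshape(-1,1,2).astype(np.float64)
    n=cv2.undistortPoints(uv,K(p),np.array(p["D"],float)).reshape(h,w,2)
    d=p["depth"][...,None]
    c=np.concatenate([n*d,d],-1)
    T=np.array(p["pose"]); return c@T[:3,:3].T+T[:3,3]
def save(p,n): cv2.imwrite("pics/"+n,p["color"][...,::-1])
E
python3 - <<'E'
from h import *
s=r.get_state(); print({k:np.round(v,3).tolist() for k,v in s.items()})
for n in("top","scene"):
    p=r.grab_frame(n); save(p,n+"0.png"); print(n,np.round(p["pose"],3).tolist(),p["vfov"])
    for q in("tall_cup_mid","chute","lane","hood","wide_cup","low_cup","flap"):
        for m in(r.mark_of,):
            try: print(q,[(np.round(d["xyz"],3).tolist(),round(d["confidence"],2)) for d in m(p,q)[:4]])
            except Exception as e: print(q,e)
E
```

```text
{'time_s': 0.0, 'joint_pos': [1.161, 0.69, -0.195, 1.566, 0.157, 0.903, -0.215], 'dq': [-0.003, -0.0, 0.0, 0.001, 0.001, 0.0, -0.0], 'effort': [0.001, -53.962, -1.266, -15.854, 0.009, 0.01, 0.0], 'tool_pos': [0.268, -0.564, 0.244], 'ee_rot': [-0.001, 0.975, 0.22, -0.0], 'wrist_force': [-0.037, 0.782, 0.944], 'ft_torque': [-0.022, -0.019, 0.028], 'grasp_force': 0.0, 'grip_width': 0.085}
top [[0.01, -0.989, 0.147, 0.334], [-1.0, -0.008, 0.013, 0.031], [-0.012, -0.147, -0.989, 1.443], [0.0, 0.0, 0.0, 1.0]] 46.944506029833065
tall_cup_mid [([0.456, -0.287, 0.03], 0.8), ([0.631, -0.188, 0.035], 0.73), ([0.472, -0.193, 0.035], 0.61), ([0.404, -0.376, 0.036], 0.49)]
chute [([0.55, 0.026, -0.003], 0.63)]
lane [([0.525, -0.06, 0.002], 0.62)]
hood [([0.59, 0.173, 0.079], 0.85)]
wide_cup [([0.622, -0.294, 0.002], 0.68)]
low_cup [([0.527, -0.396, -0.0], 0.78)]
flap it knows: bracket, chute, flux_bottle, fuse_box, hood, lane, low_cup, mouse, spool, tall_cup_mid, tape_roll, wide_cup
scene [[0.866, -0.381, 0.325, 0.096], [-0.5, -0.636, 0.587, -0.748], [-0.017, -0.67, -0.742, 1.105], [0.0, 0.0, 0.0, 1.0]] 57.600109314901026
tall_cup_mid [([0.632, -0.19, 0.034], 0.77), ([0.625, -0.29, -0.001], 0.69), ([0.468, -0.188, 0.031], 0.66), ([0.411, 0.519, 0.0], 0.62)]
chute [([0.546, 0.028, 0.002], 0.87), ([0.526, -0.394, -0.002], 0.19)]
lane [([0.526, -0.061, 0.004], 0.74)]
hood [([0.588, 0.175, 0.084], 0.63)]
wide_cup []
low_cup [([0.526, -0.396, -0.003], 0.49), ([0.516, 0.376, -0.001], 0.45)]
flap it knows: bracket, chute, flux_bottle, fuse_box, hood, lane, low_cup, mouse, spool, tall_cup_mid, tape_roll, wide_cup
```

View pics/top0.png

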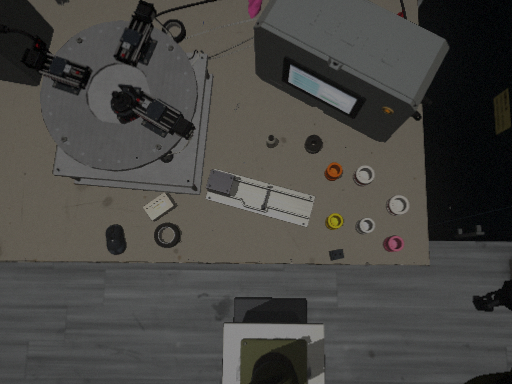

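View pics/scene0.png

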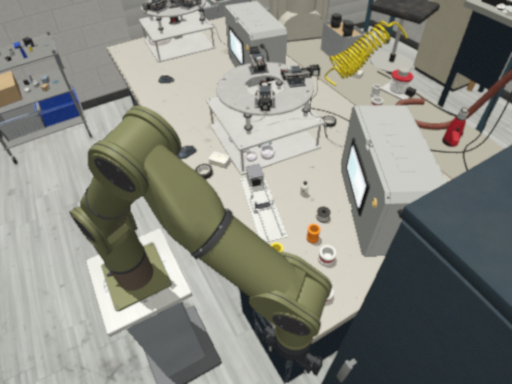

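The top view shows the three white/steel cups at px (365,175), (399,204) and the narrow one at (367,226). Orange, yellow and pink look-alikes are at (334,171), (335,221) and (395,243). The chute has its hood at (222,182) and its lane runs right to (312,215). Next I refine the cup and chute poses from depth.

Run:
```python
from h import *
p=r.grab_frame("top"); X=cloud(p)
def proj(P):
    T=np.linalg.inv(np.array(p["pose"])); return cv2.projectPoints(np.array(P,float),cv2.Rodrigues(T[:3,:3])[0],T[:3,3],K(p),np.array(p["D"],float))[0][:,0]
for q in("tall_cup_mid","wide_cup","low_cup"):
    for d in r.regions_of(p,q)[:4]:
        m=d["pixels"]; P=X[m]; z=P[:,2]; top=P[z>z.max()-.012]
        c,rad=cv2.minEnclosingCircle(top[:,:2].astype(np.float32))
        print(q,round(d["confidence"],2),"zmax",np.round(np.percentile(z,[50,90,98]),3),np.round(c,4),round(rad,4),"mean",np.round(top.mean(0),4), p["color"][m].mean(0).round())
for q in ("chute","lane","hood"):
    print(q,[(np.round(d["xyz"],4).tolist(),round(d["confidence"],2)) for d in r.mark_of(p,q)[:1]])
a=np.array([.525,-.06]); 
# hood top & walls
sel=(np.hypot(X[...,0]-.55,X[...,1]-.03)<.26)
hd=X[sel&(X[...,2]>.072)&(X[...,2]<.092)]
rc=cv2.minAreaRect(hd[:,:2].astype(np.float32)); print("hood",rc,hd.mean(0))
m=r.regions_of(p,"chute")[0]["pixels"]
P=X[m]; print("chute rect",cv2.minAreaRect(P[:,:2].astype(np.float32)),np.percentile(P[:,2],[2,50,98]))
up=np.array([cv2.resize(p["color"][150:245,195:390],None,fx=4,fy=4,interpolation=cv2.INTER_CUBIC)])[0]
cv2.imwrite("pics/c1.png",up[...,::-1])
```

```text
tall_cup_mid 0.74 zmax [0.046 0.068 0.071] [0.3342 0.0306] 0.0001 mean [0.3342 0.0306 1.4432] [103.  51.  19.]
tall_cup_mid 0.55 zmax [0.049 0.069 0.071] [0.3342 0.0306] 0.0001 mean [0.3342 0.0306 1.4432] [112. 103.  23.]
tall_cup_mid 0.5 zmax [0.05  0.068 0.071] [0.3342 0.0306] 0.0001 mean [0.3342 0.0306 1.4432] [102. 100.  96.]
wide_cup 0.8 zmax [0.041 0.054 0.057] [0.3342 0.0306] 0.0001 mean [0.3342 0.0306 1.4432] [107. 103.  98.]
low_cup 0.67 zmax [0.029 0.042 0.046] [0.3342 0.0306] 0.0001 mean [0.3342 0.0306 1.4432] [111. 108. 102.]
low_cup 0.65 zmax [0.05  0.068 0.071] [0.3342 0.0306] 0.0001 mean [0.3342 0.0306 1.4432] [101.  99.  96.]
chute [([0.5526, 0.0279, -0.0003], 0.9)]
lane [([0.5267, -0.0655, 0.0021], 0.84)]
hood [([0.5882, 0.176, 0.0794], 0.64)]
hood ((0.6261191964149475, 0.000795900821685791), (0.47729891538619995, 0.21936200559139252), 78.1880874633789) [0.59047566 0.1642399  0.08097734]
chute rect ((0.5512406826019287, 0.047911882400512695), (0.3442102074623108, 0.2669280767440796), 42.36695861816406) [-0.00160973  0.00570507  0.08463547]
```

View pics/c1.png

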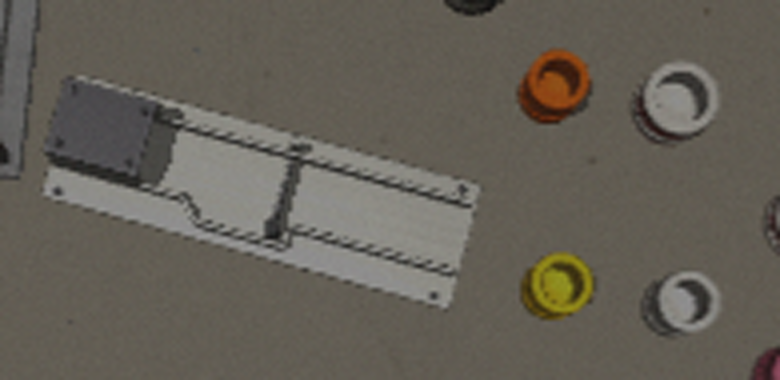

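Run:
```python
from h import *
from scipy.optimize import least_squares
fr=[r.grab_frame("top") for _ in range(3)]
p=fr[-1]; D=np.median([f["depth"] for f in fr],0); p2=dict(p,depth=D); X=cloud(p2)
def onplane(uv,z):
    n=cv2.undistortPoints(np.array(uv,float).reshape(-1,1,2),K(p),np.array(p["D"],float))[:,0]
    T=np.array(p["pose"]); d=np.c_[n,np.ones(len(n))]@T[:3,:3].T; return T[:3,3]+d*((z-T[2,3])/d[:,2])[:,None]
# cup rim: bright ring blob outer contour on plane z=.066
for d in r.regions_of(p,"tall_cup_mid")+r.regions_of(p,"low_cup"):
    m=d["pixels"]&(X[...,2]<.2)&(X[...,2]>.004)
    c=p["color"][m].mean(0); cen=np.median(X[m],0)
    if c.max()-c.min()>25: continue
    m2=d["pixels"]; v,u=np.nonzero(m2&(X[...,2]>.059)&(X[...,2]<.2))
    if len(u)<10: print("x",cen); continue
    P=onplane(np.c_[u,v],.066)
    print("cup",round(d["confidence"],2),cen.round(4),cv2.minEnclosingCircle(P[:,:2].astype(np.float32)),len(u))
g=cv2.cvtColor(cv2.resize(p["color"],None,fx=4,fy=4,interpolation=cv2.INTER_CUBIC),cv2.COLOR_RGB2GRAY)
# hood
s=(np.hypot(X[...,0]-.589,X[...,1]-.175)<.07)&(X[...,2]>.074)&(X[...,2]<.09)
v,u=np.nonzero(s); H=onplane(np.c_[u,v],.081); print("hood",cv2.minAreaRect(H[:,:2].astype(np.float32)),H.mean(0),len(u))
# plate: bright
W=onplane(np.argwhere(np.ones((384,512)))[:,::-1],.004).reshape(384,512,3)
gray=p["color"].mean(2); 
m=((gray>120)&(np.hypot(W[...,0]-.55,W[...,1]-.03)<.2)).astype(np.uint8)
m=cv2.morphologyEx(m,cv2.MORPH_CLOSE,np.ones((9,9)))
n,l,st,_=cv2.connectedComponentsWithStats(m); k=1+st[1:,4].argmax(); 
print("plate",cv2.minAreaRect(W[l==k][:,:2].astype(np.float32)),(l==k).sum())
# wall tops by depth in approx chute frame
a=np.radians(74.5);ex=np.array([np.cos(a),np.sin(a)]);ey=np.array([-ex[1],ex[0]])
q=X[...,:2]-[.5515,.0275]; cx,cy=q@ex,q@ey
for lo,hi in((-.05,-.012),(.012,.05)):
    s=(cx>-.14)&(cx<-.02)&(cy>lo)&(cy<hi)&(X[...,2]>.014)&(X[...,2]<.04)
    if s.sum()>5: print("wall",s.sum(),np.polyfit(cx[s],cy[s],1),X[s][:,2].mean())
# intensity profile across the lane on plane z=.026
for z in(.026,.004):
    ys=np.arange(-.06,.061,.003); xs=np.arange(-.13,-.03,.005)
    acc=[]
    for x in xs:
        w=np.array([.5515,.0275])+x*ex+ys[:,None]*ey
        T=np.linalg.inv(np.array(p["pose"]));uv=cv2.projectPoints(np.c_[w,np.full(len(w),z)],cv2.Rodrigues(T[:3,:3])[0],T[:3,3],K(p),np.array(p["D"],float))[0][:,0].astype(np.float32)
        acc.append(cv2.remap(gray.astype(np.float32),uv[:,0:1],uv[:,1:2],1)[:,0])
    acc=np.array(acc); print(z,"near end",acc[:8].mean(0).round().astype(int).tolist(),"\n flap end",acc[-8:].mean(0).round().astype(int).tolist())
```

```text
cup 0.75 [ 0.4557 -0.2871  0.0475] ((0.4551354646682739, -0.28664419054985046), 0.024429570883512497) 102
x [ 0.52294532 -0.397537    0.03370915]
hood ((0.5870969891548157, 0.17139551043510437), (0.07580995559692383, 0.062446918338537216), 74.81035614013672) [0.58706149 0.17140401 0.081     ] 476
plate ((0.5493217706680298, 0.045829907059669495), (0.344551682472229, 0.10427722334861755), 74.93038177490234) 2635
wall 63 [ 0.00378633 -0.02550362] 0.024566858223543975
wall 64 [0.00742677 0.03275036] 0.02453727912413194
0.026 near end [91, 91, 92, 91, 91, 90, 108, 131, 134, 134, 121, 115, 72, 96, 131, 135, 135, 136, 137, 136, 135, 137, 137, 136, 135, 138, 139, 139, 136, 124, 111, 92, 96, 137, 139, 140, 140, 141, 141, 141, 123] 
 flap end [91, 91, 91, 92, 92, 90, 103, 134, 138, 138, 127, 116, 76, 90, 134, 137, 137, 138, 139, 139, 140, 141, 141, 140, 139, 140, 140, 141, 141, 132, 112, 97, 89, 136, 140, 141, 141, 141, 142, 142, 129]
0.004 near end [91, 92, 91, 91, 93, 118, 133, 135, 133, 117, 109, 68, 107, 132, 135, 135, 136, 137, 136, 135, 138, 137, 136, 136, 138, 139, 139, 136, 127, 111, 95, 91, 134, 139, 139, 140, 141, 141, 141, 133, 92] 
 flap end [91, 92, 92, 92, 89, 115, 136, 138, 138, 123, 112, 68, 102, 135, 137, 137, 138, 139, 139, 140, 141, 141, 140, 139, 140, 140, 141, 141, 134, 113, 101, 85, 134, 140, 140, 141, 141, 142, 142, 136, 94]
```

```bash
cat >> h.py <<'E'
from scipy.spatial.transform import Rotation as R
YAW=np.radians(74.85); EX=np.array([np.cos(YAW),np.sin(YAW),0]); EY=np.array([-EX[1],EX[0],0]); O=np.array([.5479,.0266,0])
def need(t,yaw=YAW):
    s=r.get_state(); q=s["ee_rot"]; C=R.from_quat([q[1],q[2],q[3],q[0]])
    G=R.from_matrix(np.c_[[np.cos(yaw),np.sin(yaw),0],[np.sin(yaw),-np.cos(yaw),0],[0,0,-1]])
    print("t",s["time_s"],"cm",(C.inv().apply(np.array(t)-s["tool_pos"])*100).round(2),"rot",(C.inv()*G).as_rotvec().round(3),"chute",rel(s["tool_pos"]))
def rel(P): d=np.array(P)-O; return np.round([d@EX,d@EY,d[2]],4)
E
python3 -c "
from h import *
need([.4553,-.2868,.15])"
```

```text
t 1.35 cm [ 28.8  -17.05   9.53] rot [ 0.     0.    -0.863] chute [-0.6436  0.1153  0.2453]
```

move_arm(
  increments=[
    [[4.2,-2.5,0],[0,0,-0.12]],
    [[8.4,-5,0],[0,0,-0.24]],
    [[12.6,-7.5,1.5],[0,0,-0.36]],
    [[16.8,-10,3],[0,0,-0.48]],
    [[21,-12.5,5],[0,0,-0.6]],
    [[25,-14.8,7],[0,0,-0.72]],
    [[28.8,-17.05,9],[0,0,-0.863]],
    [[28.8,-17.05,9.5],[0,0,-0.863]],
  ],
  fingers=0,
)

```text
time_s: 2.15
tool_pos: [0.4595, -0.2792, 0.1491]
ee_rot: [-0.001, 0.79, 0.613, 0.003]
wrist_force: [0.3, 0.4, 0.3]
grip_width: 0.0856
grasp_force: 0.0
```

```bash
python3 -c "
from h import *
need([.4553,-.2868,.046])"
```

```text
t 2.15 cm [-0.9  -0.23 10.31] rot [ 0.001 -0.006  0.014] chute [-0.3183  0.0054  0.1491]
```

move_arm(
  increments=[
    [[0,0,0],[0,0,0]],
    [[0,0,0],[0,0,0]],
  ],
)

```text
time_s: 2.35
tool_pos: [0.4546, -0.2883, 0.1505]
ee_rot: [0.0, 0.795, 0.607, -0.001]
wrist_force: [-0.3, -0.2, 0.0]
grip_width: 0.0851
grasp_force: 0.0
```

```bash
python3 -c "
from h import *
need([.4553,-.2868,.046])"
```

```text
t 2.35 cm [ 0.18  0.03 10.45] rot [-0.     0.002 -0.002] chute [-0.3284  0.0078  0.1505]
```

move_arm(
  increments=[
    [[0,0,2],[0,0,0]],
    [[0,0,4.5],[0,0,0]],
    [[0,0,7],[0,0,0]],
    [[0,0,9],[0,0,0]],
    [[0,0,10],[0,0,0]],
    [[0,0,10.4],[0,0,0]],
    [[0,0,10.4],[0,0,0]],
    [[0,0,10.4],[0,0,0]],
  ],
)

```text
time_s: 3.15
tool_pos: [0.4557, -0.2875, 0.0472]
ee_rot: [0.001, 0.794, 0.608, 0.0]
wrist_force: [-0.5, -0.0, 1.0]
grip_width: 0.0851
grasp_force: 0.0
```

move_arm(
  increments=[
    [[0,0,0],[0,0,0]],
    [[0,0,0],[0,0,0]],
    [[0,0,0],[0,0,0]],
    [[0,0,0],[0,0,0]],
    [[0,0,0],[0,0,0]],
    [[0,0,0],[0,0,0]],
  ],
  fingers=1,
  force=40,
)

```text
time_s: 3.75
tool_pos: [0.4559, -0.2871, 0.0471]
ee_rot: [0.001, 0.794, 0.608, 0.0]
wrist_force: [-0.4, 0.9, 4.8]
grip_width: 0.0465
grasp_force: 40.9
```

```bash
python3 -c "
from h import *
s=r.get_state(); print(s['grip_width'],s['grasp_force'],s['tool_pos'],s['wrist_force'])"
```

```text
0.04648654191951243 40.856511990423314 [ 0.45585637 -0.28705496  0.04707042] [-0.44280609  0.90837466  4.79876883]
```

move_arm(
  increments=[
    [[0,0,-1],[0,0,0]],
    [[0,0,-3],[0,0,0]],
    [[0,0,-6],[0,0,0]],
    [[0,0,-9],[0,0,0]],
    [[0,0,-10],[0,0,0]],
    [[0,0,-10],[0,0,0]],
  ],
)

```text
time_s: 4.35
tool_pos: [0.4559, -0.2873, 0.1477]
ee_rot: [0.001, 0.794, 0.608, 0.001]
wrist_force: [-1.0, -0.4, -1.7]
grip_width: 0.0468
grasp_force: 41.7
```

```bash
python3 -c "
from h import *
s=r.get_state(); print(s['grip_width'],s['grasp_force'],s['tool_pos'],s['wrist_force'])
need(O-.075*EX+[0,0,.146])"
```

```text
0.04676742707129667 41.676540787448175 [ 0.455867   -0.28732434  0.14767154] [-0.97489511 -0.44013065 -1.71961003]
t 4.35 cm [25.21  0.68  0.15] rot [ 0.003  0.001 -0.   ] chute [-0.3271  0.0068  0.1477]
```

move_arm(
  increments=[
    [[2,0.05,0],[0,0,0]],
    [[6,0.15,0],[0,0,0]],
    [[10.5,0.3,0],[0,0,0]],
    [[15,0.4,0],[0,0,0]],
    [[19.5,0.55,0],[0,0,0]],
    [[23,0.68,0],[0,0,0]],
    [[25,0.68,0],[0,0,0]],
    [[25.2,0.68,0],[0,0,0]],
  ],
)

```text
time_s: 5.15
tool_pos: [0.5277, -0.0409, 0.145]
ee_rot: [-0.001, 0.792, 0.61, 0.0]
wrist_force: [0.4, 0.9, -1.5]
grip_width: 0.0466
grasp_force: 41.6
```

move_arm(
  increments=[
    [[0,0,1],[0,0,0]],
    [[0,0,3],[0,0,0]],
    [[0,0,4.5],[0,0,0]],
    [[0,0,5.5],[0,0,0]],
    [[0,0,6],[0,0,0]],
    [[0,0,6],[0,0,0]],
  ],
)

```text
time_s: 5.75
tool_pos: [0.5269, -0.0463, 0.0854]
ee_rot: [-0.0, 0.794, 0.607, -0.001]
wrist_force: [0.0, 0.3, -1.3]
grip_width: 0.0468
grasp_force: 41.6
```

```bash
python3 -c "
from h import *
need(O-.075*EX+[0,0,.051])
p=r.grab_frame('scene'); save(p,'s1.png')
q=r.grab_frame('top')
c=np.vstack([cv2.resize(q['color'][150:230,195:345],(780,416),interpolation=2)])
cv2.imwrite('pics/c2.png',c[...,::-1])
"
```

```text
t 5.75 cm [0.09 0.13 3.44] rot [-0.002  0.001 -0.001] chute [-0.0758  0.0013  0.0854]
```

View pics/c2.png

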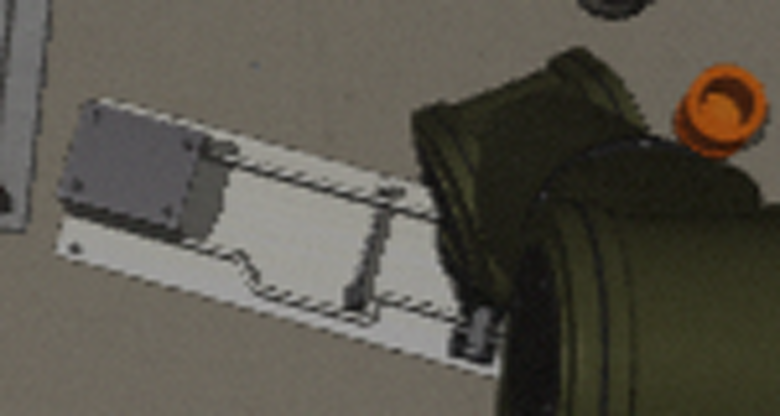

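The arm hides the cup from the top view. The flap, at about (370,255) in the crop, is shut. I will lower the cup by feel.

move_arm(
  increments=[
    [[0,0.13,0],[0,0,0]],
    [[0,0.13,0.6],[0,0,0]],
    [[0,0.13,1.0],[0,0,0]],
    [[0,0.13,1.3],[0,0,0]],
    [[0,0.13,1.6],[0,0,0]],
    [[0,0.13,1.9],[0,0,0]],
    [[0,0.13,2.2],[0,0,0]],
    [[0,0.13,2.2],[0,0,0]],
  ],
)

```text
time_s: 6.65
tool_pos: [0.5286, -0.0456, 0.0639]
ee_rot: [-0.0, 0.794, 0.608, -0.0]
wrist_force: [-0.7, -0.1, -1.5]
grip_width: 0.0467
grasp_force: 41.6
```

```bash
python3 -c "
from h import *
need(O-.075*EX+[0,0,.051]); s=r.get_state(); print(s['wrist_force'],s['ft_torque'])
"
```

```text
t 6.65 cm [-0.02 -0.02  1.29] rot [-0.001  0.     0.001] chute [-0.0748 -0.0002  0.0639]
[-0.68922505 -0.09576365 -1.54195703] [-0.00815605  0.01545772  0.04463689]
```

move_arm(
  increments=[
    [[0,0,0.4],[0,0,0]],
    [[0,0,0.8],[0,0,0]],
    [[0,0,1.0],[0,0,0]],
    [[0,0,1.2],[0,0,0]],
    [[0,0,1.2],[0,0,0]],
  ],
)

```text
time_s: 7.15
tool_pos: [0.5287, -0.0457, 0.052]
ee_rot: [-0.0, 0.794, 0.608, -0.0]
wrist_force: [-0.6, 0.2, -1.0]
grip_width: 0.0467
grasp_force: 41.6
```

```bash
python3 -c "
from h import *
need(O-.075*EX+[0,0,.051]); s=r.get_state(); print(s['wrist_force'],s['ft_torque'])
"
```

```text
t 7.15 cm [-0.02 -0.03  0.1 ] rot [-0.  0.  0.] chute [-0.0748 -0.0003  0.052 ]
[-0.62639155  0.2450404  -0.95578641] [ 0.00241517  0.00940366 -0.02270203]
```

move_arm(
  increments=[
    [[0,0,0.1],[0,0,0]],
    [[0,0,0.15],[0,0,0]],
    [[0,0,0.15],[0,0,0]],
  ],
)

```text
time_s: 7.45
tool_pos: [0.5289, -0.0457, 0.0511]
ee_rot: [0.0, 0.794, 0.608, 0.0]
wrist_force: [-0.6, 0.7, 1.9]
grip_width: 0.046
grasp_force: 41.9
```

move_arm(
  increments=[
    [[0,0,0],[0,0,0]],
    [[0,0,0],[0,0,0]],
    [[0,0,0],[0,0,0]],
    [[0,0,0],[0,0,0]],
    [[0,0,0],[0,0,0]],
  ],
  fingers=0,
)

```text
time_s: 7.95
tool_pos: [0.5289, -0.0457, 0.0508]
ee_rot: [0.0, 0.794, 0.608, 0.0]
wrist_force: [-0.7, -0.3, -0.4]
grip_width: 0.0853
grasp_force: 0.0
```

move_arm(
  increments=[
    [[0,0,-1],[0,0,0]],
    [[0,0,-3],[0,0,0]],
    [[0,0,-6],[0,0,0]],
    [[0,0,-9],[0,0,0]],
    [[0,0,-9],[0,0,0]],
  ],
)

```text
time_s: 8.45
tool_pos: [0.5313, -0.0457, 0.1448]
ee_rot: [0.002, 0.794, 0.608, 0.003]
wrist_force: [0.3, 0.0, -1.3]
grip_width: 0.0856
grasp_force: 0.0
```

move_arm(
  increments=[
    [[-2,0,0],[0,0,0]],
    [[-4,0,0],[0,0,0]],
    [[-7,0,0],[0,0,0]],
    [[-11,0,0],[0,0,0]],
    [[-14,0,0],[0,0,0]],
    [[-14,0,0],[0,0,0]],
    [[-14,0,0],[0,0,0]],
  ],
  fingers=0.85,
  force=60,
)

```text
time_s: 9.15
tool_pos: [0.4919, -0.1813, 0.1407]
ee_rot: [-0.0, 0.795, 0.607, -0.0]
wrist_force: [0.8, 1.7, 0.2]
grip_width: 0.0126
grasp_force: 0.0
```

```bash
python3 -c "
from h import *
need(O-.125*EX+[0,0,.034]); s=r.get_state(); print(s['wrist_force'],s['grip_width'])
for n in('top','scene'):
  p=r.grab_frame(n); save(p,n+'2.png')
  for d in r.mark_of(p,'tall_cup_mid'): print(n,np.round(d['xyz'],3),rel(d['xyz']),round(d['confidence'],2))
  if n=='scene': S=p['color'][140:270,190:370]
  else: c1=cv2.resize(p['color'][150:240,195:375],(720,360),interpolation=2); 
cv2.imwrite('pics/c3.png',c1[...,::-1])
"
```

```text
t 9.15 cm [ 9.03 -0.04 10.67] rot [-0.    -0.    -0.001] chute [-0.2153 -0.0003  0.1407]
[0.81704689 1.66767532 0.23429641] 0.012622557881217505
top [ 0.527 -0.045  0.035] [-0.0742  0.0013  0.0346] 0.63
top [ 0.629 -0.19   0.036] [-0.1876 -0.1349  0.0356] 0.57
top [ 0.471 -0.192  0.032] [-0.231   0.0174  0.0316] 0.49
scene [ 0.637 -0.193  0.035] [-0.1884 -0.1434  0.0348] 0.7
scene [ 0.469 -0.188  0.03 ] [-0.2279  0.0205  0.0301] 0.69
scene [ 0.408 -0.372  0.034] [-0.4219  0.0312  0.0339] 0.68
scene [0.587 0.172 0.083] [0.1506 0.0006 0.0827] 0.41
scene [ 0.528 -0.046  0.038] [-0.0756 -0.0004  0.0383] 0.37
```

View pics/c3.png

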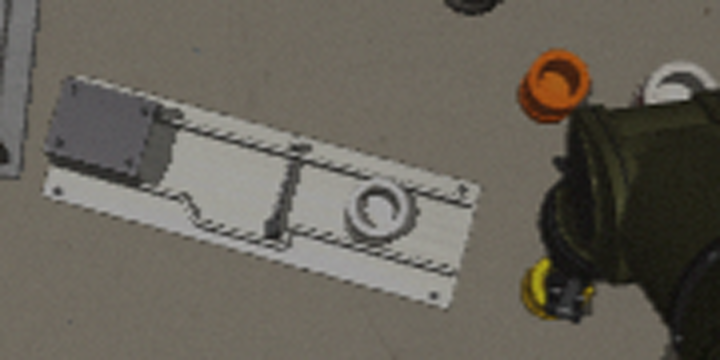

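The cup stands in the lane at crop px (380,210), x ≈ -0.075, with the flap shut. I now come down behind it.

move_arm(
  increments=[
    [[3,0,0],[0,0,0]],
    [[6,0,0],[0,0,0]],
    [[8,0,0],[0,0,0]],
    [[8.9,0,0],[0,0,0]],
    [[8.9,0,0],[0,0,0]],
    [[8.9,0,0],[0,0,0]],
  ],
)

```text
time_s: 9.95
tool_pos: [0.5151, -0.0958, 0.1407]
ee_rot: [0.0, 0.794, 0.608, -0.001]
wrist_force: [-0.1, -0.0, -0.4]
grip_width: 0.0131
grasp_force: 0.0
```

move_arm(
  increments=[
    [[0,0,3],[0,0,0]],
    [[0,0,6],[0,0,0]],
    [[0,0,8],[0,0,0]],
    [[0,0,9.5],[0,0,0]],
    [[0,0,10.4],[0,0,0]],
    [[0,0,10.6],[0,0,0]],
    [[0,0,10.6],[0,0,0]],
    [[0,0,10.6],[0,0,0]],
  ],
)

```text
time_s: 10.75
tool_pos: [0.516, -0.0953, 0.0355]
ee_rot: [0.001, 0.794, 0.608, 0.0]
wrist_force: [-0.2, -0.5, 0.3]
grip_width: 0.0125
grasp_force: 0.0
```

```bash
python3 -c "
from h import *
need(O-.125*EX+[0,0,.034]); s=r.get_state(); print(s['wrist_force'],s['wrist_force']@EX,s['grip_width'])
"
```

```text
t 10.75 cm [ 0.1  -0.11  0.15] rot [ 0.001 -0.    -0.   ] chute [-0.126  -0.0011  0.0355]
[-0.16495527 -0.51532645  0.32028573] -0.540526800877175 0.012498088141331408
```

move_arm(
  increments=[
    [[0.4,-0.1,0.1],[0,0,0]],
    [[0.8,-0.1,0.1],[0,0,0]],
    [[1.2,-0.1,0.1],[0,0,0]],
    [[1.7,-0.1,0.1],[0,0,0]],
    [[2.2,-0.1,0.1],[0,0,0]],
    [[2.7,-0.1,0.1],[0,0,0]],
    [[3.2,-0.1,0.1],[0,0,0]],
    [[3.7,-0.1,0.1],[0,0,0]],
  ],
)

```text
time_s: 11.55
tool_pos: [0.5243, -0.0585, 0.0338]
ee_rot: [0.0, 0.794, 0.608, -0.0]
wrist_force: [0.1, -0.7, 0.1]
grip_width: 0.0131
grasp_force: 0.2
```

move_arm(
  increments=[
    [[0.5,0,0],[0,0,0]],
    [[1,0,0],[0,0,0]],
    [[1.5,0,0],[0,0,0]],
    [[2,0,0],[0,0,0]],
    [[2.5,0,0],[0,0,0]],
    [[3,0,0],[0,0,0]],
  ],
)

```text
time_s: 12.15
tool_pos: [0.5322, -0.0296, 0.0338]
ee_rot: [0.0, 0.794, 0.608, -0.0]
wrist_force: [-0.5, -1.7, 0.1]
grip_width: 0.0126
grasp_force: 0.4
```

```bash
python3 -c "
from h import *
need(O+[0,0,.034]); s=r.get_state(); print(s['wrist_force'],s['wrist_force']@EX,s['wrist_force']@EY,s['grip_width'])
for n in ('top','scene'):
  p=r.grab_frame(n)
  print(n,[(rel(d['xyz']),round(d['confidence'],2)) for d in r.mark_of(p,'tall_cup_mid')])
"
```

```text
t 12.15 cm [ 5.83  0.05 -0.02] rot [0. 0. 0.] chute [-0.0583  0.0005  0.0338]
[-0.5315483  -1.66566656  0.09087786] -1.7466947276784603 0.0777574397753451 0.01256533385731531
top [(array([-0.2332,  0.0185,  0.0341]), 0.61), (array([-0.4236,  0.037 ,  0.0355]), 0.6), (array([-0.0239,  0.0027,  0.0376]), 0.48), (array([-0.2664,  0.1158,  0.0032]), 0.45), (array([-0.1859, -0.1378,  0.0346]), 0.42)]
scene [(array([-0.1876, -0.1394,  0.0343]), 0.79), (array([-0.4233,  0.0348,  0.0357]), 0.57), (array([-0.0203,  0.0048,  0.0384]), 0.56), (array([-0.228 ,  0.0173,  0.0337]), 0.52)]
```

move_arm(
  increments=[
    [[0.5,0.05,0],[0,0,0]],
    [[1,0.05,0],[0,0,0]],
    [[1.5,0.05,0],[0,0,0]],
    [[2,0.05,0],[0,0,0]],
    [[2.5,0.05,0],[0,0,0]],
    [[3,0.05,0],[0,0,0]],
    [[3.5,0.05,0],[0,0,0]],
    [[4,0.05,0],[0,0,0]],
  ],
)

```text
time_s: 13.15
tool_pos: [0.5442, 0.0071, 0.0341]
ee_rot: [0.001, 0.795, 0.607, 0.0]
wrist_force: [2.6, -6.3, 0.4]
grip_width: 0.0129
grasp_force: 2.1
```

```bash
python3 -c "
from h import *
need(O+[0,0,.034]); s=r.get_state(); print(s['wrist_force'],s['wrist_force']@EX,s['wrist_force']@EY,s['grip_width'])
for n in ('top','scene'):
  p=r.grab_frame(n)
  print(n,[(rel(d['xyz']),round(d['confidence'],2)) for d in r.mark_of(p,'tall_cup_mid') if abs(rel(d['xyz'])[0])<.1])
cv2.imwrite('pics/c4.png',cv2.resize(p['color'][150:250,200:330],(780,600),interpolation=2)[...,::-1])
"
```

```text
t 13.15 cm [ 1.98 -0.16  0.  ] rot [ 0.003  0.002 -0.002] chute [-0.0198 -0.0016  0.0341]
[ 2.62309449 -6.28572217  0.36098112] -5.381723730186392 -4.174682933398551 0.012909464979584733
top [(array([ 0.0141, -0.0003,  0.0376]), 0.52)]
scene [(array([0.0186, 0.0018, 0.0344]), 0.48)]
```

View pics/c4.png

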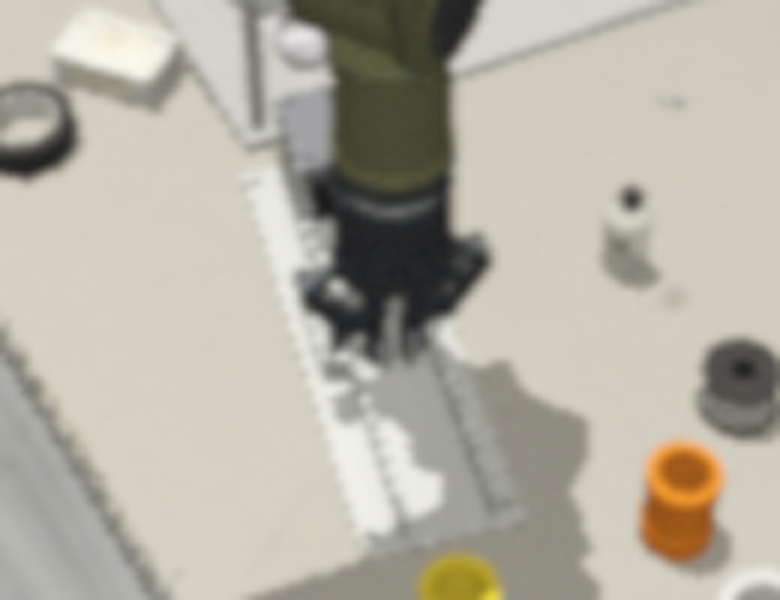

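The gripper is behind the cup with the fingertips in the lane (about px (395,345)), and the flap is opening as expected. I continue.

move_arm(
  increments=[
    [[0.5,0,0],[0,0,0]],
    [[1,0,0],[0,0,0]],
    [[1.5,0,0],[0,0,0]],
    [[2,0,0],[0,0,0]],
    [[2.5,0,0],[0,0,0]],
    [[3,0,0],[0,0,0]],
    [[3.5,0,0],[0,0,0]],
    [[3.5,0,0],[0,0,0]],
  ],
)

```text
time_s: 14.15
tool_pos: [0.5524, 0.044, 0.0338]
ee_rot: [-0.0, 0.794, 0.609, 0.001]
wrist_force: [0.9, -1.7, 0.4]
grip_width: 0.013
grasp_force: 0.0
```

```bash
cat > st.py <<'E'
from h import *
need(O+.06*EX+[0,0,.034]); s=r.get_state(); print("Fx",s['wrist_force']@EX,"Fy",s['wrist_force']@EY,"Fz",s['wrist_force'][2],s['grip_width'])
p=r.grab_frame('top')
print([(rel(d['xyz']),round(d['confidence'],2)) for d in r.mark_of(p,'tall_cup_mid') if abs(rel(d['xyz'])[0])<.14])
E
python3 st.py
```

```text
t 14.15 cm [ 4.2   0.03 -0.01] rot [ 0.    -0.002  0.002] chute [0.018  0.0002 0.0338]
Fx -1.3739608739526794 Fy -1.3287436333022795 Fz 0.4174750244992249 0.013031922114495775
[(array([-0.1023, -0.2157, -0.0025]), 0.42)]
```

move_arm(
  increments=[
    [[0.4,0,0],[0,0,0]],
    [[0.8,0,0],[0,0,0]],
    [[1.2,0,0],[0,0,0]],
    [[1.6,0,0],[0,0,0]],
    [[2,0,0],[0,0,0]],
    [[2.4,0,0],[0,0,0]],
    [[2.7,0,0],[0,0,0]],
    [[2.7,0,0],[0,0,0]],
  ],
)

```text
time_s: 15.05
tool_pos: [0.5598, 0.069, 0.0339]
ee_rot: [0.0, 0.794, 0.608, 0.001]
wrist_force: [2.4, -2.6, -0.1]
grip_width: 0.013
grasp_force: 1.5
```

```bash
python3 st.py
```

```text
t 15.05 cm [ 1.59 -0.03 -0.01] rot [ 0.001 -0.001  0.001] chute [ 0.0441 -0.0004  0.0339]
Fx -1.846182875109562 Fy -2.9422331488608986 Fz -0.09303440535794827 0.013000625448873657
[]
```

move_arm(
  increments=[
    [[0.2,0,0],[0,0,0]],
    [[0.4,0,0],[0,0,0]],
    [[0.6,0,0],[0,0,0]],
    [[0.8,0,0],[0,0,0]],
    [[1.0,0,0],[0,0,0]],
    [[1.2,0,0],[0,0,0]],
    [[1.2,0,0],[0,0,0]],
  ],
)

```text
time_s: 15.85
tool_pos: [0.5627, 0.0811, 0.0338]
ee_rot: [-0.0, 0.794, 0.608, 0.001]
wrist_force: [2.1, -2.3, -0.4]
grip_width: 0.0129
grasp_force: 1.4
```

```bash
sed -i '/^p=/,$d' st.py; python3 st.py
```

```text
t 15.85 cm [ 0.35 -0.   -0.01] rot [ 0.001 -0.001  0.001] chute [ 0.0565 -0.      0.0338]
Fx -1.6279341596502568 Fy -2.6010086239006895 Fz -0.40845952337367997 0.01289580776170479
```

move_arm(
  increments=[
    [[0.1,0,0],[0,0,0]],
    [[0.2,0,0],[0,0,0]],
    [[0.3,0,0],[0,0,0]],
    [[0.4,0,0],[0,0,0]],
    [[0.4,0,0],[0,0,0]],
  ],
)

```text
time_s: 16.35
tool_pos: [0.5634, 0.084, 0.0338]
ee_rot: [-0.0, 0.794, 0.608, 0.0]
wrist_force: [2.1, -2.7, 0.0]
grip_width: 0.0126
grasp_force: 1.3
```

move_arm(
  increments=[
    [[0.1,0,0],[0,0,0]],
    [[0.2,0,0],[0,0,0]],
    [[0.3,0,0],[0,0,0]],
    [[0.3,0,0],[0,0,0]],
  ],
)

```text
time_s: 16.75
tool_pos: [0.5642, 0.087, 0.0338]
ee_rot: [-0.0, 0.794, 0.608, 0.0]
wrist_force: [2.3, -3.1, 0.6]
grip_width: 0.0128
grasp_force: 1.3
```

move_arm(
  increments=[
    [[0.1,0,0],[0,0,0]],
    [[0.2,0,0],[0,0,0]],
    [[0.3,0,0],[0,0,0]],
    [[0.3,0,0],[0,0,0]],
  ],
)

```text
time_s: 17.15
tool_pos: [0.5649, 0.09, 0.0338]
ee_rot: [-0.0, 0.794, 0.608, 0.0]
wrist_force: [1.9, -2.1, -0.1]
grip_width: 0.0128
grasp_force: 1.3
```

```bash
python3 st.py
```

```text
t 17.15 cm [-0.56  0.01 -0.02] rot [ 0.    -0.     0.001] chute [0.0656 0.0001 0.0338]
Fx -1.5451197858408547 Fy -2.4206637495765126 Fz -0.06023469956028171 0.01284858781013119
```

move_arm(
  increments=[
    [[0.1,0,0],[0,0,0]],
    [[0.2,0,0],[0,0,0]],
    [[0.3,0,0],[0,0,0]],
    [[0.3,0,0],[0,0,0]],
  ],
)

```text
time_s: 17.55
tool_pos: [0.5649, 0.0931, 0.0337]
ee_rot: [-0.001, 0.794, 0.608, -0.0]
wrist_force: [-0.3, -0.8, 0.3]
grip_width: 0.013
grasp_force: 0.0
```

move_arm(
  increments=[
    [[0.1,0,0],[0,0,0]],
    [[0.2,0,0],[0,0,0]],
    [[0.3,0,0],[0,0,0]],
    [[0.3,0,0],[0,0,0]],
  ],
)

```text
time_s: 17.95
tool_pos: [0.5652, 0.0933, 0.0336]
ee_rot: [0.0, 0.794, 0.607, -0.002]
wrist_force: [-1.3, -5.6, 2.6]
grip_width: 0.0129
grasp_force: 0.3
```

move_arm(
  increments=[
    [[0.1,0,0],[0,0,0]],
    [[0.2,0,0],[0,0,0]],
    [[0.2,0,0],[0,0,0]],
    [[0.2,0,0],[0,0,0]],
  ],
)

```text
time_s: 18.35
tool_pos: [0.5652, 0.0934, 0.0336]
ee_rot: [0.001, 0.795, 0.607, -0.003]
wrist_force: [-2.7, -8.3, 4.4]
grip_width: 0.0125
grasp_force: 0.4
```

```bash
python3 st.py
```

```text
t 18.35 cm [-0.9   0.08 -0.03] rot [-0.003  0.007 -0.002] chute [0.069  0.0008 0.0336]
Fx -8.703167467814072 Fy 0.4767842486542202 Fz 4.44142720136643 0.012537854759631407
```

move_arm(
  increments=[
    [[0.1,0,0],[0,0,0]],
    [[0.2,0,0],[0,0,0]],
    [[0.2,0,0],[0,0,0]],
    [[0.2,0,0],[0,0,0]],
  ],
)

```text
time_s: 18.75
tool_pos: [0.5653, 0.0937, 0.0336]
ee_rot: [0.002, 0.795, 0.606, -0.005]
wrist_force: [-3.0, -10.9, 5.9]
grip_width: 0.013
grasp_force: 1.0
```

```bash
python3 st.py
```

```text
t 18.75 cm [-0.93  0.08 -0.03] rot [-0.003  0.009 -0.003] chute [0.0693 0.0007 0.0336]
Fx -11.294162528751148 Fy 0.07868870254202642 Fz 5.881335523317947 0.013011526182710472
```

Still about 11 N and not moving freely. I continue gently.

move_arm(
  increments=[
    [[0.1,0,0],[0,0,0]],
    [[0.2,0,0],[0,0,0]],
    [[0.2,0,0],[0,0,0]],
    [[0.2,0,0],[0,0,0]],
  ],
)

```text
time_s: 19.15
tool_pos: [0.5656, 0.0948, 0.0336]
ee_rot: [0.002, 0.795, 0.606, -0.005]
wrist_force: [-3.9, -11.7, 6.4]
grip_width: 0.0133
grasp_force: 1.1
```

```bash
python3 st.py
```

```text
t 19.15 cm [-1.04  0.08 -0.03] rot [-0.003  0.01  -0.004] chute [0.0704 0.0008 0.0336]
Fx -12.259234086745511 Fy 0.6964550315197084 Fz 6.398151414557684 0.013275946564971415
```

move_arm(
  increments=[
    [[0.1,0,0],[0,0,0]],
    [[0.2,0,0],[0,0,0]],
    [[0.3,0,0],[0,0,0]],
    [[0.3,0,0],[0,0,0]],
  ],
)

```text
time_s: 19.55
tool_pos: [0.566, 0.0966, 0.0336]
ee_rot: [0.002, 0.795, 0.606, -0.006]
wrist_force: [-3.3, -13.8, 5.8]
grip_width: 0.0129
grasp_force: 1.6
```

```bash
python3 st.py
```

```text
t 19.55 cm [-1.23  0.09 -0.03] rot [-0.004  0.012 -0.004] chute [0.0723 0.0008 0.0336]
Fx -14.160672547233068 Fy -0.43046364524026703 Fz 5.836530324906799 0.012879745265910486
```

move_arm(
  increments=[
    [[0.1,0,0],[0,0,0]],
    [[0.2,0,0],[0,0,0]],
    [[0.3,0,0],[0,0,0]],
    [[0.3,0,0],[0,0,0]],
  ],
)

```text
time_s: 19.95
tool_pos: [0.5665, 0.0983, 0.0336]
ee_rot: [0.003, 0.796, 0.606, -0.007]
wrist_force: [-4.9, -14.5, 7.5]
grip_width: 0.0129
grasp_force: 1.5
```

```bash
python3 st.py
```

```text
t 19.95 cm [-1.4   0.09 -0.02] rot [-0.004  0.014 -0.005] chute [0.074  0.0008 0.0336]
Fx -15.30799678775873 Fy 0.9725411227930048 Fz 7.480200476032725 0.012926961171060278
```

move_arm(
  increments=[
    [[-0.3,0,0],[0,0,0]],
    [[-0.6,0,0],[0,0,0]],
    [[-0.9,0,0],[0,0,0]],
    [[-1.1,0,0],[0,0,0]],
    [[-1.1,0,0],[0,0,0]],
    [[-1.1,0,0],[0,0,0]],
  ],
)

```text
time_s: 20.55
tool_pos: [0.5669, 0.0974, 0.0339]
ee_rot: [-0.0, 0.794, 0.608, 0.001]
wrist_force: [-0.5, -0.1, 0.0]
grip_width: 0.0129
grasp_force: 0.0
```

```bash
python3 st.py
```

```text
t 20.55 cm [-1.33  0.01 -0.01] rot [ 0.    -0.001  0.001] chute [0.0733 0.0001 0.0339]
Fx -0.21781063358559696 Fy 0.44778785553335787 Fz 0.03040877727658583 0.012894956321648028
```

move_arm(
  increments=[
    [[-0.15,0,0],[0,0,0]],
    [[-0.15,0,0],[0,0,0]],
    [[-0.15,0,-1],[0,0,0]],
    [[-0.15,0,-3],[0,0,0]],
    [[-0.15,0,-5],[0,0,0]],
    [[-0.15,0,-8],[0,0,0]],
    [[-0.15,0,-12],[0,0,0]],
    [[-0.15,0,-14],[0,0,0]],
  ],
)

```text
time_s: 21.35
tool_pos: [0.5677, 0.0956, 0.1776]
ee_rot: [0.001, 0.794, 0.608, 0.002]
wrist_force: [0.3, 0.0, -0.3]
grip_width: 0.0131
grasp_force: 0.0
```

move_arm(
  increments=[
    [[-4,0,-1],[0,0,0]],
    [[-8,0,-2],[0,0,0]],
    [[-12,0,-2],[0,0,0]],
    [[-16,0,-2],[0,0,0]],
    [[-20,0,-2],[0,0,0]],
    [[-23,0,-2],[0,0,0]],
    [[-24,0,-2],[0,0,0]],
    [[-24,0,-2],[0,0,0]],
  ],
)

```text
time_s: 22.15
tool_pos: [0.5034, -0.1381, 0.1943]
ee_rot: [0.0, 0.795, 0.607, 0.0]
wrist_force: [0.2, 0.4, 0.4]
grip_width: 0.013
grasp_force: 0.0
```

```bash
python3 -c "
from h import *
for n in('top','scene'):
  p=r.grab_frame(n)
  print(n,[(rel(d['xyz']),round(d['confidence'],2)) for d in r.mark_of(p,'tall_cup_mid')])
  if n=='top': a=cv2.resize(p['color'][155:235,200:320],(600,400),interpolation=2)
cv2.imwrite('pics/c5.png',a[...,::-1]); cv2.imwrite('pics/c6.png',cv2.resize(p['color'][150:250,210:310],(600,600),interpolation=2)[...,::-1])
print(r.get_state()['tool_pos'],r.get_state()['wrist_force'])
"
```

```text
top [(array([ 0.0011, -0.0054,  0.0012]), 0.65), (array([ 0.1075, -0.0005,  0.0365]), 0.53), (array([-0.2324,  0.0172,  0.0364]), 0.48), (array([-0.1867, -0.136 ,  0.0386]), 0.48)]
scene [(array([-0.4251,  0.0346,  0.0352]), 0.8), (array([-0.1884, -0.1379,  0.0349]), 0.58), (array([-0.2287,  0.022 ,  0.0319]), 0.5), (array([0.1056, 0.0013, 0.0385]), 0.47)]
[ 0.50459958 -0.13432044  0.19405621] [ 0.19819365 -0.28823402  0.18794484]
```

View pics/c5.png

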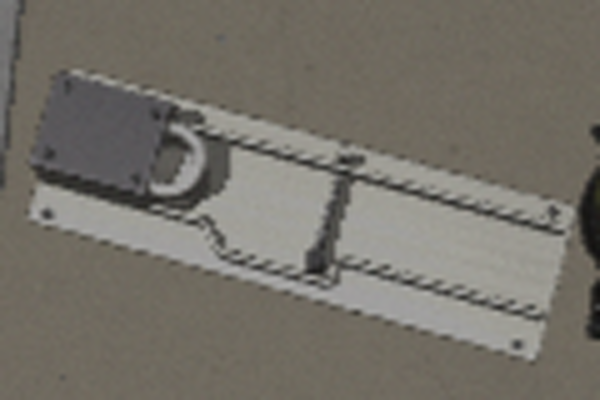

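View pics/c6.png

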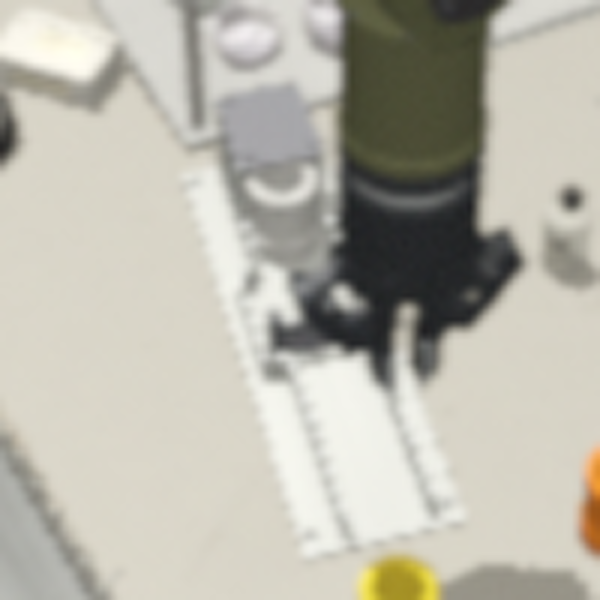

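The cup stands upright, partly under the hood (px (185,165) in the top crop, x ≈ 0.107). The flap is shut across the lane at (330,220), and the arm is clear of everything. I let the arm settle and hand in.

move_arm(
  increments=[
    [[0,0,0],[0,0,0]],
    [[0,0,0],[0,0,0]],
    [[0,0,0],[0,0,0]],
    [[0,0,0],[0,0,0]],
  ],
)

```text
time_s: 22.75
tool_pos: [0.5037, -0.1365, 0.1937]
ee_rot: [-0.0, 0.794, 0.608, -0.0]
wrist_force: [-0.2, 0.9, 0.6]
grip_width: 0.013
grasp_force: 0.0
```

```bash
python3 -c "
from plant import r
print(r.sign_off())"
```

```text
the job is handed in; nothing more can be done
None
```

I handed the job in at about 23 s; no verdict came back. The tall cup stands upright partly under the hood at x ≈ 0.107 m, the buffer is pressed in about 4.7 mm by feel, the flap is shut behind the cup, and the arm is clear.

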